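Load two tape rolls into a spring-lift dispenser

ROBOT

A 6-joint arm with a two-finger parallel gripper is mounted at the origin on the work surface; the furniture and walls round the work are solid. World frame = base frame: x ahead of the robot, y to its left, z up, the work surface at z = 0. Lengths are in m, angles in rad, forces in N, time in s.
With the tool pointing down it reaches from about 0.375 to 0.9 m from the base axis. Payload 3.1 kg.
Tool frame: the origin (TCP) lies midway between the tips of the shut fingers; the grasp point (between the pads) lies 19 mm behind it; z points along the fingers, y is the line along which they close (so a half turn about z gives the same grasp; the last joint's range is limited). The gripper opens to 85 mm and grips with 20 to 120 N. Pads are 22 mm wide; open, the fingers measure 114 mm over their backs; the gripper's body (76 mm by 85 mm) begins 54 mm behind the grasp point. The pads swing forward as they close: fully open they stand 13 mm farther back than shut.
Start: joints at [-0.178, 0.527, 1.433, -0, 1.181, -0.178], TCP at [0.625, 0, 0.231] pointing down, gripper open.
Joint ranges: [-3.08, 3.08], [-0.75, 2.2], [0.22, 2.44], [-1.43, 4.57], [0, 2.65], [-2.85, 2.85]. Speed limits (rad/s): [2.79, 2.79, 3.14, 3.14, 3.14, 3.14].

INTERFACE

Orientations are given as a unit quaternion [x, y, z, w].
In Python, from station import manip gives the robot as it stands.
- The arm moves only by the tool move_arm, never from a script. Its argument "increments" is a list that holds one entry, the list of rows, each a list of 5 numbers: the gripper's target within -1 to 1 (shut at 1, half-way at 0, fully open at -1), then the shift along the world's x, y, z in m, then the turn about the world's z in degrees. In form: [[[fingers, dx, dy, dz, twist], ...]]. A call has 1 to 8 rows; each row shifts and turns the commanded pose from where the row before left it; what a row does not reach is not made up. A row lasts 1/10 s, in which the tool goes at most 50 mm and 8.59 degrees, less where a joint would pass 70% of its speed; a pose out of reach is approached as far as the arm can. A call with a gripper value outside its range is refused whole. The fingers move at their own pace and stop on an object; "newtons" is the grip in N (left out, the last holds). Time passes only in rows, so rows that do not move let the fingers close. It gives the time, the measured TCP pose, the force, the opening and the grip force at its end, in the units of the state.
- manip.sense(): the state, without advancing time (a new reading comes with each control period).
- manip.snapshot(name): name is "scene" or "side" or "wrist"; returns a dict with "img" (400x640x3 uint8, red, green, blue), "fx", "fy", "cx", "cy" (pixels), "world_to_cam" (4x4, takes a point from world to camera coordinates); the wrist camera has in their place "tool_from_camera" (4x4, takes a point from camera to tool coordinates, whose origin is the TCP and whose axes are the flange's). Camera axes: x right, y down, z forward; pixel columns grow to the right and rows downward; lengths in m; the calibration is good to about 2 mm. A picture is of the moment at which its call begins: read the wrist's pose just before it. There is no depth.
- manip.sign_off(): hands the job in; it is judged then, once.
Trained networks look in the newest picture that a camera, given by its name, has taken for a name from the list of things; names that differ only in an ending like _2 or _b are one class to them, and where a whole thing is asked for, a point or a joint stands for the part that bears it (a point fixed in the world has none). Each returns a list of dicts, best first, with "confidence" (0 to 1); they miss things now and then, are a little off and sometimes report something else, mostly with a low value. They report only what shows in the picture. A call takes as long as a camera call. They do not tell look-alikes from the thing itself.
- manip.spot_in(label, camera): "xyz" ([x, y, z] in m, in world coordinates, good to about 4 mm: the middle of the surface that is visible of it).
- manip.mark_of(label, camera): "xyz" ([x, y, z] in m, in world coordinates, good to about 4 mm: a listed point, or the origin of a listed thing).
The state is a dict: "t": time; "q": joint angles; "qd": joint speeds; "tau": joint torques, N m; "tcp_pos": TCP position; "tool_rot": TCP orientation; "force": force on the tool from outside, world axes, zero at the start; "ft_torque": the same for the moment, N m; "finger_gap": opening from 0.0 (shut) to 1.0 (fully open); "gripper_force": force on a finger pad.
Only numpy, scipy, OpenCV 4.12 (cv2) and the standard library are available. Lean on these libraries where they do the work, as an engineer would, in place of code of your own. Each camera call takes 0.05 s, during which the arm holds its last target. There are 200 camera calls.

TASK

Load both black tape rolls, one on top of the other, into the grey spring-lift dispenser: each roll goes in from the open front, pressing the platform (or the roll already in) down until it fits under the steel lip, and is then slid fully home against the back wall so that the lip holds it down. Do not press the platform all the way down to its bottom stop, and leave the marker, pliers and caliper where they lie.

Things in the scene. Friction and masses are not known exactly. Their poses are not given: they have to be found in the camera images.
- dispenser: Dispenser screwed to the table. Origin: centre of the roll shaft at table height; z up, x from the open front to the back wall, y to its left. Base plate 8 mm thick, x -72 to +48, y +-48 mm. Back wall: inner face at x = +31.5 mm. Wall and cheeks 130 mm high. The front and, ahead of the cheeks, the sides are open.
- cheek_front (a point): Midway between the front edges of the two upright side cheeks, on the shaft axis at lip height. Cheeks: inner faces y = +-33 mm, outer +-38 mm, from the back wall forward to x = 0 (this point). Fingers holding a roll by its y sides meet the cheek edges before it is home: let go part-way under the lip (the spring clamps it there), then push it from the front.
- lip_front (a point): Foremost point of the steel lip, a tongue 30 mm wide (y +-15 mm) jutting forward from the back wall; 8 mm behind the shaft axis. Front edge rounded (radius 4 mm), underside 120 mm and top 128 mm above the table. A roll coming down from above must stay wholly in front of this point (rear edge at x < +8 mm).
- lip_axis (a point): Point on the dispenser's vertical shaft axis at the height of the lip's underside (120 mm above the table); axes as the dispenser's. A roll is home when its origin lies on this axis (within about 4 mm, as the shaft has a little play).
- platform (a joint): How far the spring platform is pressed down, in m: 0 empty at the top (upper face 119.5 mm above the table), about 0.018 with one roll held under the lip, 0.037 with two; bottom stop 0.054. Spring about 3 N at the top plus 1 N per 10 mm; rolls' weight does not sink it; to clear the lip press a few mm further.
- platform_top (a point): Centre of the upper face of the platform, a flat steel plate 60 (x) by 52 (y) by 4 mm that slides vertically without tilting, centred on the shaft axis.
- roll_a: Roll of black tape lying flat, outside diameter about 60 mm (62 mm at most), 19 mm high, about 50 g; rigid, and its middle is not open (treat it as a solid disc, hold it across its outside). Origin: centre of its underside, z up.
- roll_b: The second roll of black tape, the same as the first. Either may be loaded first.
- marker: Bystander: marker pen, 135 mm long, 17 mm thick, lying on the table. Origin: centre of its underside.
- pliers: Bystander: pliers with red handles, 201 mm long, 64 mm wide, 14 mm high. Origin: centre of the underside.
- caliper: Bystander: steel vernier caliper, 210 mm long, 78 mm wide, 12 mm high. Origin: centre of the underside.
Not all that is in view belongs to the job. Leave any blue or brown look-alike of the roll_b alone. Leave any orange look-alike of the roll_a alone.

How it is judged:
By the outcome, as a careful person would: the job done as asked, in the order asked, and still so for the second after the job is handed in, with the robot touching nothing.
It also fails if it takes over 72 s, if anything falls off the work surface, if the arm or the gripper's body presses on something with over 40 N, if the wrist force passes 120 N, or if a joint passes its speed limit or range.

## Working session

There is one attempt and no reset: what is moved stays moved. The work goes in short steps, Python scripts to look and compute and a tool call to move; the robot and the scene stay as the last step left them, time stands still between calls to the robot, and variables do not carry over. Pictures are saved under pics/ and viewed, at most 10 in all, crops included, and the job is handed in when it is done.

Besides the shell and the picture viewer there is one more tool, called after "Emit:" by a JSON object that holds its "api" and its "payload". move_arm: Moves the arm, as the interface text tells. Its arguments: {"type":"object","properties":{"increments":{"type":"array","items":{"type":"array","items":{"type":"array","items":{"type":"number"}}}},"newtons":{"type":"number"}},"required":["increments"]}

```bash
mkdir -p pics
cat > h.py <<'E'
from station import manip
import numpy as np, cv2
def proj(s,p):
    c=s["world_to_cam"]@np.r_[p,1]; return [round(float(s["fx"]*c[0]/c[2]+s["cx"])),round(float(s["fy"]*c[1]/c[2]+s["cy"]))]
def back(s,u,v,z):
    T=np.linalg.inv(np.array(s["world_to_cam"])); d=T[:3,:3]@np.array([(u-s["cx"])/s["fx"],(v-s["cy"])/s["fy"],1]); o=T[:3,3]
    return o+d*(z-o[2])/d[2]
E
python3 - <<'E'
from h import *
S={}
for c in("scene","side"):
    S[c]=manip.snapshot(c); 
    for l in("roll_a","dispenser","cheek_front","lip_front","lip_axis","platform_top","marker","pliers","caliper"):
        for r in manip.mark_of(l,c)[:6]: print(c,l,np.round(r["xyz"],3),round(r["confidence"],2),proj(S[c],r["xyz"]))
cv2.imwrite("pics/a.png",cv2.resize(S["scene"]["img"][:,:,::-1],(800,500)))
cv2.imwrite("pics/b.png",cv2.resize(S["side"]["img"][:,:,::-1],(800,500)))
print(manip.sense()["t"])
E
```

```text
scene roll_a [ 0.437  0.284 -0.002] 0.88 [243, 199]
scene roll_a [ 0.36   0.158 -0.002] 0.88 [246, 234]
scene roll_a [ 0.354 -0.052  0.004] 0.8 [300, 282]
scene roll_a [ 0.464 -0.246  0.002] 0.65 [404, 310]
scene roll_a [ 0.468 -0.145 -0.004] 0.61 [368, 283]
scene dispenser [ 0.522  0.034 -0.002] 0.84 [331, 231]
scene cheek_front [0.526 0.034 0.12 ] 0.77 [333, 189]
scene lip_front [0.537 0.037 0.127] 0.68 [336, 184]
scene lip_front [0.525 0.034 0.002] 0.41 [332, 229]
scene lip_axis [0.522 0.033 0.121] 0.66 [333, 190]
scene platform_top [0.527 0.036 0.12 ] 0.93 [333, 189]
scene marker [0.437 0.131 0.002] 0.54 [278, 225]
scene pliers [0.616 0.229 0.002] 0.55 [308, 181]
scene pliers [0.523 0.034 0.115] 0.5 [332, 191]
scene pliers [0.524 0.034 0.   ] 0.36 [332, 230]
scene caliper [ 0.625 -0.173  0.001] 0.57 [426, 256]
scene caliper [0.535 0.037 0.125] 0.32 [335, 186]
side roll_a [ 0.469 -0.144  0.002] 0.75 [339, 217]
side roll_a [ 0.439  0.278 -0.003] 0.67 [282, 283]
side roll_a [ 0.36  -0.056 -0.004] 0.5 [361, 237]
side roll_a [ 0.365  0.162 -0.002] 0.46 [328, 269]
side roll_a [ 0.465 -0.244  0.003] 0.45 [352, 206]
side dispenser [ 0.526  0.035 -0.002] 0.77 [297, 237]
side cheek_front [0.527 0.033 0.118] 0.9 [298, 199]
side cheek_front [ 0.464 -0.248  0.002] 0.28 [353, 206]
side lip_front [0.535 0.03  0.124] 0.83 [295, 196]
side lip_axis [0.524 0.032 0.123] 0.94 [299, 198]
side platform_top [0.525 0.034 0.115] 0.79 [298, 200]
side marker [ 0.444  0.127 -0.002] 0.76 [308, 256]
side pliers [ 0.62   0.236 -0.004] 0.68 [232, 259]
side pliers [ 0.622 -0.169 -0.   ] 0.65 [301, 206]
side caliper [ 0.624 -0.17   0.001] 0.51 [300, 205]
1.0
```

View pics/a.png

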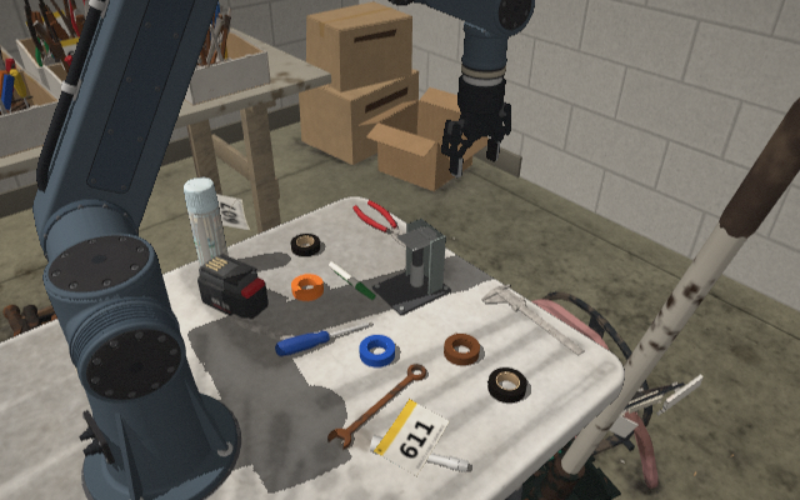

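View pics/b.png

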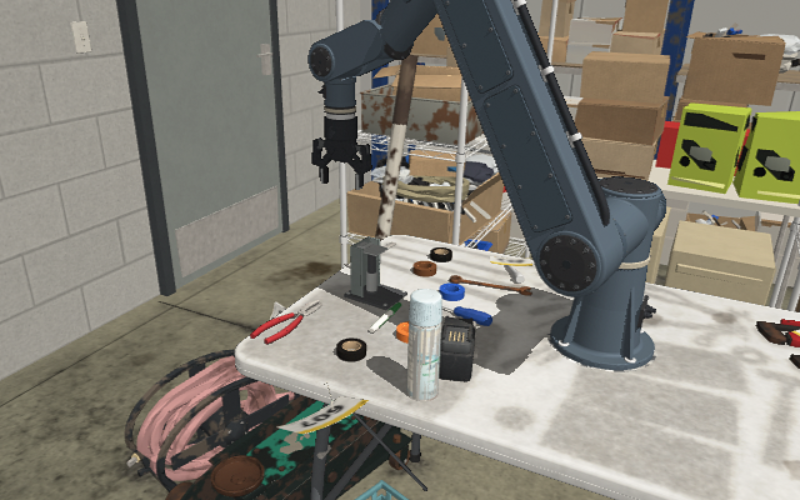

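Candidates in the scene picture: black rolls at (305,244) and (508,384), orange at (307,288), blue at (378,350), brown at (462,349). I choose the two black ones, at about (0.438, 0.281) and (0.465, -0.245). The dispenser is at (415,270), at about (0.524, 0.034), and its yaw still has to be found.

Run:
```python
from h import *
s=manip.snapshot("scene");w=manip.snapshot("wrist")
i=s["img"][:,:,::-1]; 
d=cv2.resize(i[165:255,290:370],(480,540),interpolation=cv2.INTER_CUBIC)
r=[cv2.resize(i[v-20:v+20,u-24:u+24],(320,267),interpolation=cv2.INTER_CUBIC) for u,v in((243,196),(405,307))]
cv2.imwrite("pics/c.png",np.hstack([d,cv2.resize(np.vstack(r),(320,540))]))
cv2.imwrite("pics/d.png",w["img"][:,:,::-1])
print(np.round(w["tool_from_camera"],3),w["fx"],w["cx"],w["cy"],manip.sense()["tool_rot"])
```

```text
[[-0.001 -0.959 -0.283  0.072]
 [ 1.    -0.001 -0.002  0.   ]
 [ 0.002 -0.283  0.959 -0.142]
 [ 0.     0.     0.     1.   ]] 306.2403848003317 315.4185551832592 196.81959138938416 [7.07111226e-01 7.07102335e-01 1.38257773e-05 3.83607688e-05]
```

View pics/c.png

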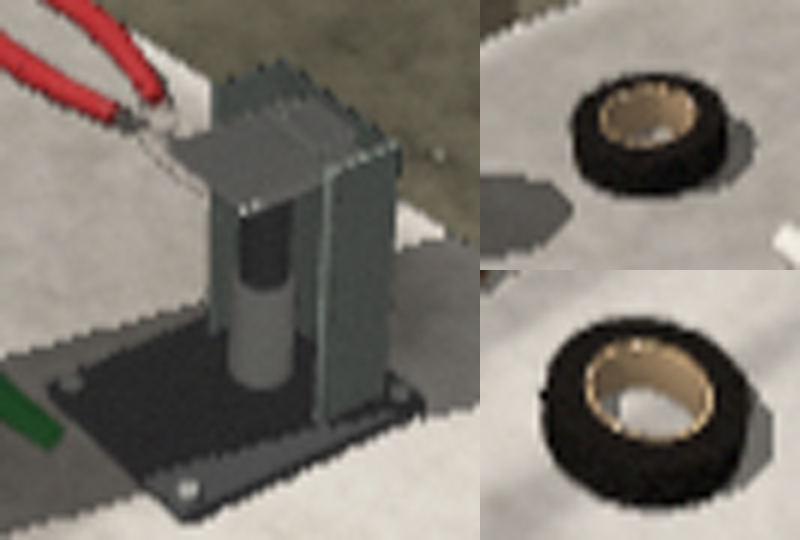

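View pics/d.png

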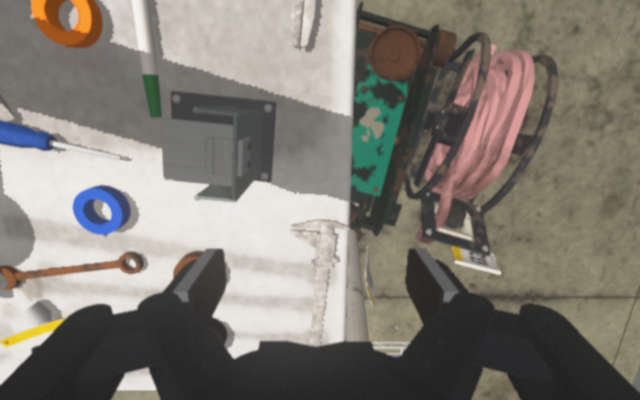

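The crop confirms both are black rolls with tan cores. In the wrist picture the dispenser's base screws are at (176,98), (269,108) and (264,176), and its open front faces the robot (left in the picture). I'll work out its yaw from those screws.

```bash
cat >> h.py <<'E'
from scipy.spatial.transform import Rotation as R
def wback(w,st,u,v,z):
    T=np.eye(4);T[:3,:3]=R.from_quat(st["tool_rot"]).as_matrix();T[:3,3]=st["tcp_pos"]
    s=dict(w); s["world_to_cam"]=np.linalg.inv(T@np.array(w["tool_from_camera"])); return back(s,u,v,z)
E
python3 - <<'E'
from h import *
st=manip.sense();w=manip.snapshot("wrist");s=manip.snapshot("scene")
P=[wback(w,st,u,v,.009) for u,v in((176,98),(269,108),(264,176))]
for p in P: print(np.round(p,4))
e=P[1]-P[0];f=P[1]-P[2]
print("yaw",np.degrees(np.arctan2(e[1],e[0])),np.degrees(np.arctan2(-f[0],f[1])),np.linalg.norm(e),np.linalg.norm(f))
for l in("roll_a","dispenser","lip_axis","lip_front","platform_top"):
    for r in manip.mark_of(l,"wrist")[:4]: print(l,np.round(r["xyz"],3),round(r["confidence"],2))
# scene plate corners (crop px/6 + offset)
for u,v in((50,388),(190,522),(425,408)):
    print(np.round(back(s,290+u/6,165+v/6,.006),4))
E
```

```text
[0.4665 0.0811 0.009 ]
[0.5715 0.07   0.009 ]
[ 0.5619 -0.0094  0.009 ]
yaw -6.001705338932552 -6.898688088933284 0.10558174519412303 0.08006442842007688
roll_a [0.362 0.161 0.002] 0.84
roll_a [ 0.356 -0.058  0.001] 0.8
roll_a [ 0.464 -0.245  0.001] 0.58
roll_a [ 0.467 -0.141 -0.003] 0.57
dispenser [0.524 0.038 0.   ] 0.82
lip_axis [0.529 0.034 0.12 ] 0.92
lip_front [0.535 0.036 0.124] 0.84
platform_top [0.526 0.033 0.116] 0.67
platform_top [ 0.465 -0.243  0.001] 0.44
[0.4603 0.0821 0.006 ]
[ 0.45   -0.0138  0.006 ]
[ 0.5654 -0.0241  0.006 ]
```

Run:
```python
from h import *
s=manip.snapshot("side")
print(back(s,340,314,0), back(s,366,300,0))
print(manip.sense()["t"])
```

```text
[0.25511804 0.33273571 0.        ] [0.22287334 0.25241939 0.        ]
1.5
```

Emit:
{"api": "move_arm", "payload": {"increments": [[[-1,-0.02,0.03,0,8.4],[-1,-0.024,0.036,0,8.4],[-1,-0.024,0.036,0,8.4],[-1,-0.024,0.036,0,8.4],[-1,-0.024,0.036,0,8.4],[-1,-0.024,0.036,0,8.4],[-1,-0.024,0.036,0,8.4],[-1,-0.023,0.035,0,8.4]]], "newtons": 60}}

```text
t: 2.3
tcp_pos: [0.4369, 0.2824, 0.2315]
tool_rot: [0.195, 0.981, 0.0, 0.0]
force: [0.1, 0.6, -0.0]
finger_gap: 0.997
gripper_force: 0.0
```

Emit:
{"api": "move_arm", "payload": {"increments": [[[-1,0,0,0,8.4],[-1,0,0,0,8.2],[-1,0,0,0,0],[-1,0,0,0,0]]]}}

```text
t: 2.7
tcp_pos: [0.4381, 0.281, 0.2314]
tool_rot: [0.056, 0.998, 0.0, 0.0]
force: [0.0, -0.3, -0.5]
finger_gap: 1.003
gripper_force: 0.0
```

```bash
cat >> h.py <<'E'
def rollpos(name=None, ztop=.019):
    st=manip.sense();w=manip.snapshot("wrist")
    if name: cv2.imwrite("pics/"+name,w["img"][:,:,::-1])
    for r in manip.mark_of("roll_a","wrist")[:3]: print("net",np.round(r["xyz"],4),round(r["confidence"],2))
    g=w["img"].max(2); m=((g<60)*255).astype(np.uint8)
    for c in cv2.findContours(m,cv2.RETR_EXTERNAL,cv2.CHAIN_APPROX_NONE)[0]:
        if cv2.contourArea(c)<1500: continue
        W=np.array([wback(w,st,*p[0],ztop) for p in c[::3]])[:,:2]
        (x,y),r=cv2.minEnclosingCircle(W.astype(np.float32)); print("blob",round(x,4),round(y,4),round(r,4),cv2.boundingRect(c))
    print("tcp",np.round(st["tcp_pos"],4),st["t"])
E
python3 -c "
from h import *
rollpos('e.png')"
```

```text
net [0.3638 0.1619 0.001 ] 0.82
net [0.4383 0.2807 0.0019] 0.72
net [ 0.3561 -0.0551 -0.0031] 0.64
blob 0.7825 0.2471 0.4781 (0, 250, 640, 150)
blob 0.2644 0.2178 0.0572 (182, 0, 109, 40)
tcp [0.4381 0.281  0.2314] 2.7
```

View pics/e.png

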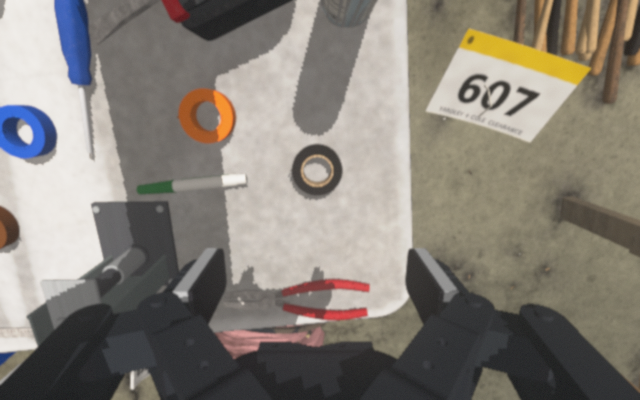

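The black roll is at (317,170), centred between the fingers. The marker (190,183) and pliers (310,295) are clear of the fingers. I'll go down and grasp.

Emit:
{"api": "move_arm", "payload": {"increments": [[[-1,0,0,-0.045,0],[-1,0,0,-0.045,0],[-1,0,0,-0.045,0],[-1,0,0,-0.045,0],[-1,0,0,-0.03,0],[-1,0,0,-0.02,0],[-1,0,0,0,0],[0.1,0,0,0,0]]], "newtons": 60}}

```text
t: 3.6
tcp_pos: [0.4384, 0.2808, 0.0013]
tool_rot: [0.055, 0.998, -0.0, -0.0]
force: [0.2, 0.7, 0.4]
finger_gap: 0.858
gripper_force: 0.0
```

Emit:
{"api": "move_arm", "payload": {"increments": [[[1,0,0,0,0],[1,0,0,0,0],[1,0,0,0,0],[1,0,0,0,0],[1,0,0,0,0]]]}}

```text
t: 4.1
tcp_pos: [0.4391, 0.2814, 0.0032]
tool_rot: [0.054, 0.999, 0.001, 0.002]
force: [0.3, -1.2, 6.4]
finger_gap: 0.672
gripper_force: 64.5
```

Emit:
{"api": "move_arm", "payload": {"increments": [[[1,0,0,0.03,0],[1,0,0,0.04,0],[1,0,0,0.045,0],[1,0,0,0.045,0],[1,0.01,-0.04,0,0],[1,0.01,-0.044,0,0],[1,0.01,-0.04,0,0],[1,0.01,-0.04,0,0]]]}}

```text
t: 4.9
tcp_pos: [0.4783, 0.1157, 0.1624]
tool_rot: [0.054, 0.999, 0.0, 0.001]
force: [0.5, -0.2, -1.6]
finger_gap: 0.671
gripper_force: 64.4
```

Emit:
{"api": "move_arm", "payload": {"increments": [[[1,0.01,-0.04,0,0],[1,0.01,-0.04,0,0],[1,0,0,0,0],[1,0,0,0,0]]]}}

```text
t: 5.3
tcp_pos: [0.498, 0.0362, 0.1619]
tool_rot: [0.055, 0.998, 0.0, 0.0]
force: [-0.5, 0.4, -0.4]
finger_gap: 0.667
gripper_force: 64.4
```

Run:
```python
from h import *
st=manip.sense();w=manip.snapshot("wrist");s=manip.snapshot("scene")
for l in("lip_axis","lip_front","cheek_front","roll_a"):
  for c in("wrist","scene"):
    for r in manip.mark_of(l,c)[:2 if l!="roll_a" else 6]: print(c,l,np.round(r["xyz"],4),round(r["confidence"],2))
print(st["tcp_pos"],st["t"],st["force"],st["finger_gap"])
a=cv2.resize(s["img"][130:250,270:390],(400,400),interpolation=cv2.INTER_CUBIC)
b=cv2.resize(w["img"][150:400,195:445],(400,400),interpolation=cv2.INTER_CUBIC)
cv2.imwrite("pics/f.png",np.hstack([a,b])[:,:,::-1])
```

```text
wrist lip_axis [0.5282 0.0338 0.1212] 0.74
wrist lip_axis [ 6.208e-01  2.332e-01 -5.000e-04] 0.35
scene lip_axis [0.5251 0.033  0.1199] 0.75
scene lip_front [0.5311 0.037  0.1237] 0.87
wrist cheek_front [0.5288 0.039  0.1171] 0.9
wrist cheek_front [0.4429 0.125  0.0022] 0.21
scene cheek_front [0.5281 0.0329 0.1183] 0.68
wrist roll_a [ 0.3579 -0.0573  0.0011] 0.86
wrist roll_a [ 4.670e-01 -1.447e-01  2.000e-04] 0.79
wrist roll_a [ 0.3625  0.1642 -0.    ] 0.73
wrist roll_a [0.5346 0.0344 0.1274] 0.7
wrist roll_a [ 0.4649 -0.2456  0.0016] 0.56
scene roll_a [ 0.3643  0.1614 -0.001 ] 0.94
scene roll_a [ 0.4661 -0.1423 -0.0059] 0.93
scene roll_a [ 0.4672 -0.2452  0.0033] 0.92
scene roll_a [ 0.353  -0.0485  0.0016] 0.86
[0.49804878 0.03621908 0.16185723] 5.3 [-0.50198082  0.37005809 -0.39085295] 0.6670375315137069
```

View pics/f.png

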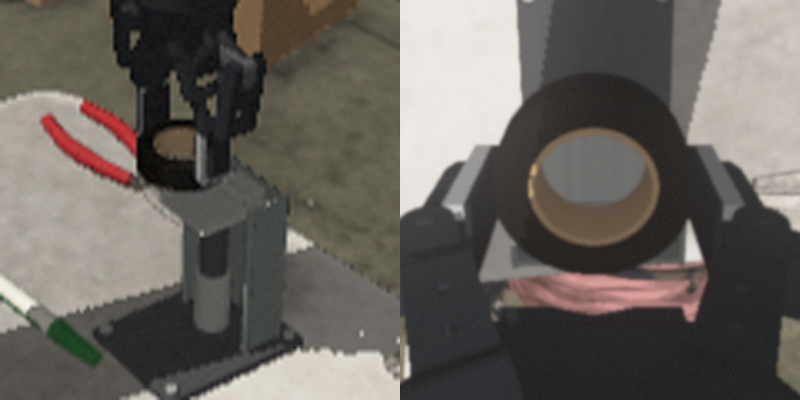

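The roll is held level: rear of rim at crop (598,70), sides at (497,180) and (690,180), front of rim hidden at about (598,275). I'll check its offset from the TCP.

Run:
```python
from h import *
st=manip.sense();w=manip.snapshot("wrist");g=w["img"]
# inner core-top rim: crop (525..660, 127..247); 
for n,(a,b) in dict(nearrim=(598,71),L=(497,175),R=(690,175),coreTop=(594,127),coreBot=(594,246),cl=(528,185),cr=(660,185)).items():
    p=wback(w,st,195+(a-400)*.625,150+b*.625,.178); d=p-st["tcp_pos"]
    c,s_=np.cos(np.radians(-6.2)),np.sin(np.radians(-6.2)); print(n,np.round(p,4),"local rel tcp",np.round([c*d[0]+s_*d[1],-s_*d[0]+c*d[1]],4))
print(st["tcp_pos"])
```

```text
nearrim [0.4621 0.0426 0.178 ] local rel tcp [-0.0361  0.001 ]
L [0.4895 0.0108 0.178 ] local rel tcp [-0.0054 -0.0276]
R [0.4955 0.0653 0.178 ] local rel tcp [-0.0054  0.0273]
coreTop [0.4779 0.0398 0.178 ] local rel tcp [-0.0201 -0.    ]
coreBot [0.5158 0.0357 0.178 ] local rel tcp [ 0.018 -0.   ]
cl [0.4936 0.0191 0.178 ] local rel tcp [-0.0022 -0.0189]
cr [0.4977 0.0566 0.178 ] local rel tcp [-0.0022  0.0189]
[0.49788601 0.03763364 0.16131387]
```

Emit:
{"api": "move_arm", "payload": {"increments": [[[1,0,0,-0.015,0],[1,0,0,-0.015,0],[1,0,0,-0.01,0],[1,0,0,-0.008,0],[1,0,0,-0.007,0],[1,0,0,-0.006,0],[1,0,0,-0.002,0],[1,0,0,0,0]]]}}

```text
t: 6.65
tcp_pos: [0.4977, 0.0371, 0.0982]
tool_rot: [0.054, 0.999, 0.0, -0.0]
force: [-1.7, 1.6, 4.7]
finger_gap: 0.671
gripper_force: 64.9
```

Emit:
{"api": "move_arm", "payload": {"increments": [[[1,0.004,-0.0004,0,0],[1,0.004,-0.0004,0,0],[1,0.004,-0.0004,0,0],[1,0.003,-0.0004,0,0],[1,0,0,0,0],[1,0,0,0,0]]]}}

```text
t: 7.25
tcp_pos: [0.5142, 0.0352, 0.0985]
tool_rot: [0.054, 0.999, -0.0, 0.001]
force: [-0.2, 0.4, 4.8]
finger_gap: 0.675
gripper_force: 64.9
```

Emit:
{"api": "move_arm", "payload": {"increments": [[[-1,0,0,0,0],[-1,0,0,0,0],[-1,0,0,0,0],[-1,0,0,0,0],[-1,0,0,0,0]]]}}

```text
t: 7.75
tcp_pos: [0.5129, 0.0354, 0.0981]
tool_rot: [0.054, 0.999, 0.0, -0.0]
force: [0.5, 0.4, -0.3]
finger_gap: 0.996
gripper_force: 0.0
```

Run:
```python
from h import *
s=manip.snapshot("scene");w=manip.snapshot("wrist")
a=cv2.resize(s["img"][150:250,280:380],(400,400),interpolation=cv2.INTER_CUBIC)
b=cv2.resize(w["img"][150:400,195:445],(400,400),interpolation=cv2.INTER_CUBIC)
cv2.imwrite("pics/g.png",np.hstack([a,b])[:,:,::-1])
```

```text
(no output)
```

View pics/g.png

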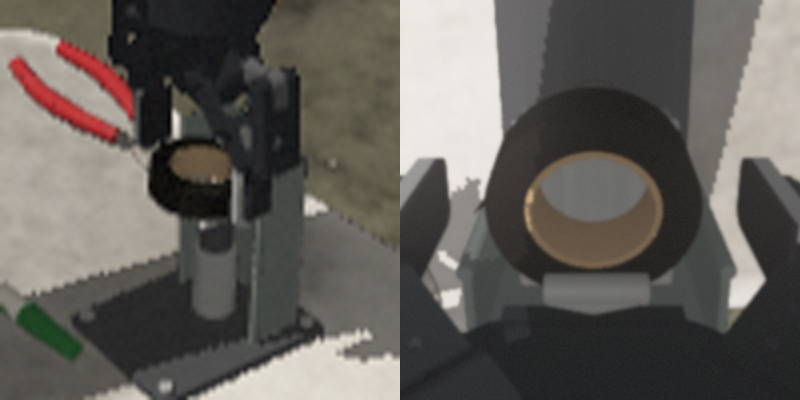

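The roll is clamped under the lip at crop (595,290). Next I lift, shut the fingers, go round to the front and push it home.

Emit:
{"api": "move_arm", "payload": {"increments": [[[-1,0,0,0.02,0],[-1,0,0,0.025,0],[1,-0.025,0.003,0,0],[1,-0.025,0.003,0,0],[1,-0.005,0,0,0],[1,0,0,0,0],[1,0,0,0,0],[1,0,0,0,0]]]}}

```text
t: 8.65
tcp_pos: [0.4597, 0.0411, 0.1434]
tool_rot: [0.054, 0.999, -0.0, 0.001]
force: [0.2, -1.3, -0.3]
finger_gap: -0.0
gripper_force: 0.0
```

Emit:
{"api": "move_arm", "payload": {"increments": [[[1,0,0,0,0],[1,0,0,-0.018,0],[1,0,0,-0.018,0],[1,0,0,0,0],[1,0.004,-0.0004,0,0],[1,0.003,-0.0004,0,0]]]}}

```text
t: 9.25
tcp_pos: [0.4662, 0.0405, 0.1079]
tool_rot: [0.054, 0.999, -0.0, 0.001]
force: [-0.4, -0.3, -0.1]
finger_gap: 0.001
gripper_force: 0.0
```

Emit:
{"api": "move_arm", "payload": {"increments": [[[1,0.003,-0.0003,0,0],[1,0.003,-0.0003,0,0],[1,0.003,-0.0003,0,0],[1,0.002,-0.0002,0,0],[1,0.002,-0.0002,0,0],[1,0.002,-0.0002,0,0],[1,0,0,0,0]]]}}

```text
t: 9.95
tcp_pos: [0.4764, 0.0397, 0.1064]
tool_rot: [0.054, 0.999, 0.0, -0.004]
force: [-5.1, 0.1, -1.2]
finger_gap: 0.0
gripper_force: 2.6
```

Emit:
{"api": "move_arm", "payload": {"increments": [[[1,0.002,-0.0002,0,0],[1,0.002,-0.0002,0,0],[1,0.002,-0.0002,0,0],[1,0.002,-0.0002,0,0],[1,0,0,0,0]]]}}

```text
t: 10.45
tcp_pos: [0.4836, 0.039, 0.1061]
tool_rot: [0.054, 0.999, 0.0, -0.005]
force: [-5.8, -0.6, -1.9]
finger_gap: -0.003
gripper_force: 2.9
```

Emit:
{"api": "move_arm", "payload": {"increments": [[[1,0.002,-0.0002,0,0],[1,0.002,-0.0002,0,0],[1,0.002,-0.0002,0,0],[1,0,0,0,0]]]}}

```text
t: 10.85
tcp_pos: [0.4875, 0.0387, 0.1056]
tool_rot: [0.054, 0.999, 0.001, -0.007]
force: [-8.1, 1.0, -1.0]
finger_gap: -0.007
gripper_force: 4.1
```

Emit:
{"api": "move_arm", "payload": {"increments": [[[1,0.002,-0.0002,0,0],[1,0.002,-0.0002,0,0],[1,0.002,-0.0002,0,0],[1,0,0,0,0]]]}}

```text
t: 11.25
tcp_pos: [0.4877, 0.0391, 0.1046]
tool_rot: [0.054, 0.998, 0.001, -0.014]
force: [-15.9, 0.6, 0.0]
finger_gap: 0.002
gripper_force: 7.7
```

The force rose to 16 N with no further motion, so the roll is home against the wall. Next: back off and go to the second roll.

Emit:
{"api": "move_arm", "payload": {"increments": [[[1,-0.025,0.002,0,0],[1,-0.025,0.002,0,0],[-1,0,0,0.04,0],[-1,0,-0.01,0.04,0],[-1,0.002,-0.045,0.02,0],[-1,0.002,-0.045,0,0],[-1,0.002,-0.045,0,0],[-1,0.002,-0.045,0,0]]]}}

```text
t: 12.05
tcp_pos: [0.4588, -0.151, 0.2082]
tool_rot: [0.054, 0.999, -0.001, 0.002]
force: [0.1, 1.5, 0.1]
finger_gap: 0.993
gripper_force: 0.0
```

Emit:
{"api": "move_arm", "payload": {"increments": [[[-1,0.003,-0.045,0,0],[-1,0.003,-0.045,0,0],[-1,0,0,0,0],[-1,0,0,0,0]]]}}

```text
t: 12.45
tcp_pos: [0.4641, -0.24, 0.2072]
tool_rot: [0.055, 0.998, -0.0, 0.0]
force: [-0.4, 0.7, -0.4]
finger_gap: 1.004
gripper_force: 0.0
```

Run:
```python
from h import *
st=manip.sense();s=manip.snapshot("scene");w=manip.snapshot("wrist");manip.snapshot("side")
for c in("wrist","scene","side"):
    for r in manip.mark_of("roll_a",c)[:6]: print(c,np.round(r["xyz"],4),round(r["confidence"],2))
print(st["tcp_pos"],st["t"])
a=cv2.resize(s["img"][150:250,280:380],(400,400),interpolation=cv2.INTER_CUBIC)
b=cv2.resize(w["img"],(400,250),interpolation=cv2.INTER_AREA); b=np.vstack([b,np.zeros((150,400,3),np.uint8)])
cv2.imwrite("pics/i.png",np.hstack([a,b])[:,:,::-1])
```

```text
wrist [0.5277 0.0348 0.1041] 0.76
wrist [ 0.4627 -0.2429  0.0027] 0.64
wrist [ 0.353  -0.0523 -0.0021] 0.61
scene [0.3632 0.1608 0.0005] 0.98
scene [ 0.353  -0.0514  0.0016] 0.97
scene [0.5256 0.0366 0.1021] 0.76
scene [ 0.4677 -0.1393 -0.0035] 0.74
scene [ 0.4646 -0.2436 -0.0016] 0.64
side [ 0.4622 -0.2472  0.0028] 0.71
side [ 0.4685 -0.1447  0.0017] 0.68
side [ 0.3575 -0.0535 -0.0017] 0.67
side [0.5235 0.0317 0.1012] 0.58
side [ 0.3628  0.1585 -0.0006] 0.5
[ 0.46410412 -0.24000088  0.2072242 ] 12.45
```

View pics/i.png

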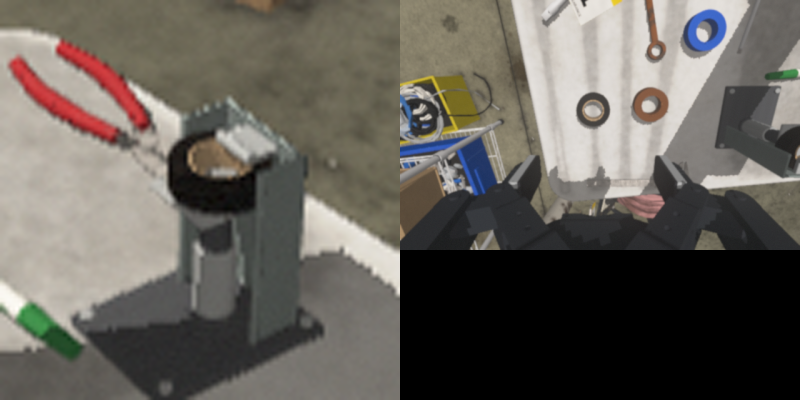

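Roll 1 is home under the lip at crop (215,165), and the networks put it at (0.5256, 0.0344, 0.102). Roll 2 is at (0.464, -0.2445), with the brown one clear of the fingers. I'll grasp roll 2.

Emit:
{"api": "move_arm", "payload": {"increments": [[[-1,0,-0.0045,-0.045,0],[-1,0,0,-0.045,0],[-1,0,0,-0.045,0],[-1,0,0,-0.036,0],[-1,0,0,-0.02,0],[-1,0,0,-0.01,0],[-1,0,0,0,0],[0.1,0,0,0,0]]]}}

```text
t: 13.55
tcp_pos: [0.4647, -0.2435, 0.0071]
tool_rot: [0.054, 0.999, -0.0, 0.001]
force: [0.3, -0.5, -0.3]
finger_gap: 0.861
gripper_force: 0.0
```

Emit:
{"api": "move_arm", "payload": {"increments": [[[1,0,0,0,0],[1,0,0,0,0],[1,0,0,0,0],[1,0,0,0,0],[1,0,0,0,0]]]}}

```text
t: 14.05
tcp_pos: [0.4649, -0.2438, 0.0085]
tool_rot: [0.054, 0.999, -0.001, 0.001]
force: [-0.3, 1.7, 6.7]
finger_gap: 0.661
gripper_force: 62.2
```

Emit:
{"api": "move_arm", "payload": {"increments": [[[1,0,0,0.03,0],[1,0,0,0.045,0],[1,0,0,0.045,0],[1,0,0,0.045,0],[1,0.005,0.04,0,0],[1,0.005,0.04,0,0],[1,0.005,0.04,0,0],[1,0.005,0.04,0,0]]]}}

```text
t: 14.85
tcp_pos: [0.4841, -0.0821, 0.1729]
tool_rot: [0.054, 0.999, -0.0, 0.001]
force: [0.3, -0.0, -0.4]
finger_gap: 0.665
gripper_force: 64.1
```

Emit:
{"api": "move_arm", "payload": {"increments": [[[1,0.005,0.04,0,0],[1,0.005,0.04,0,0],[1,0.003,0.04,0,0],[1,0,0.0015,0,0],[1,0,0,0,0],[1,0,0,0,0]]]}}

```text
t: 15.45
tcp_pos: [0.4972, 0.0374, 0.172]
tool_rot: [0.054, 0.999, -0.0, 0.001]
force: [-0.3, 0.2, 0.4]
finger_gap: 0.665
gripper_force: 64.1
```

Run:
```python
from h import *
st=manip.sense();w=manip.snapshot("wrist")
b=cv2.resize(w["img"][150:400,195:445],(400,400),interpolation=cv2.INTER_CUBIC)
cv2.imwrite("pics/j.png",b[:,:,::-1]); print(st["tcp_pos"],st["force"],st["t"])
```

```text
[0.49716071 0.03740272 0.17198026] [-0.32554778  0.19829588  0.41270716] 15.45
```

View pics/j.png

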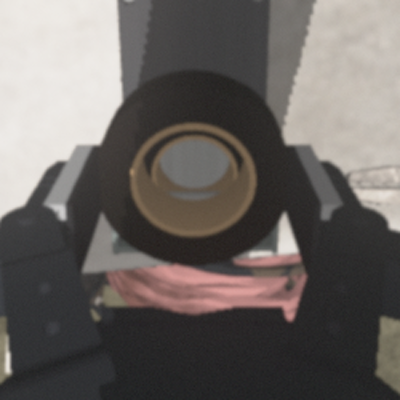

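Roll 2 is level and its core is centred at crop (193,180). I'll press it down in front of the lip.

Emit:
{"api": "move_arm", "payload": {"increments": [[[1,0,0,-0.02,0],[1,0,0,-0.015,0],[1,0,0,-0.01,0],[1,0,0,-0.008,0],[1,0,0,-0.006,0],[1,0,0,-0.005,0],[1,0,0,-0.003,0],[1,0,0,0,0]]]}}

```text
t: 16.3
tcp_pos: [0.4968, 0.0372, 0.1045]
tool_rot: [0.054, 0.999, -0.001, -0.0]
force: [-2.7, -3.7, 5.9]
finger_gap: 0.662
gripper_force: 64.8
```

Emit:
{"api": "move_arm", "payload": {"increments": [[[1,0.004,-0.0004,0,0],[1,0.004,-0.0004,0,0],[1,0.004,-0.0004,0,0],[1,0.003,-0.0004,0,0],[1,0,0,0,0],[1,0,0,0,0]]]}}

```text
t: 16.9
tcp_pos: [0.5115, 0.0365, 0.1048]
tool_rot: [0.054, 0.999, 0.0, -0.0]
force: [-3.9, 0.1, 5.5]
finger_gap: 0.663
gripper_force: 64.8
```

Emit:
{"api": "move_arm", "payload": {"increments": [[[1,0.002,-0.0004,0,0],[1,0.001,-0.0003,0,0],[1,0,0,0,0],[1,0,0,0,0]]]}}

```text
t: 17.3
tcp_pos: [0.5139, 0.0361, 0.1047]
tool_rot: [0.054, 0.999, 0.0, -0.001]
force: [-2.9, 0.9, 5.6]
finger_gap: 0.668
gripper_force: 64.8
```

Release, lift, back off and shut the fingers.

Emit:
{"api": "move_arm", "payload": {"increments": [[[-1,0,0,0,0],[-1,0,0,0,0],[-1,0,0,0,0],[-1,0,0,0,0],[-1,0,0,0.02,0],[-1,0,0,0.02,0],[1,-0.025,0.003,0,0],[1,-0.025,0.003,0,0]]]}}

```text
t: 18.1
tcp_pos: [0.4657, 0.0417, 0.1449]
tool_rot: [0.054, 0.999, -0.0, 0.001]
force: [0.2, 0.1, -0.9]
finger_gap: 0.691
gripper_force: 0.0
```

Run:
```python
from h import *
manip.snapshot("scene");manip.snapshot("side");print(manip.sense()["tcp_pos"])
for c in("scene","side"):
    for r in manip.mark_of("roll_a",c)[:7]:
        if r["xyz"][2]>.03: print(c,np.round(r["xyz"],4),round(r["confidence"],2))
```

```text
[0.46050986 0.04269597 0.14401468]
scene [0.5135 0.0345 0.1027] 0.6
scene [0.5273 0.0363 0.0838] 0.47
side [0.5145 0.0356 0.1045] 0.7
side [0.5255 0.0302 0.0834] 0.38
```

The networks show roll 2 clamped at z 0.103 and roll 1 home below it at z 0.083. I'll push roll 2 home.

Emit:
{"api": "move_arm", "payload": {"increments": [[[1,-0.003,-0.001,0,0],[1,0,0,0,0],[1,0,0,0,0],[1,0,0,-0.018,0],[1,0,0,-0.018,0],[1,0.004,-0.0004,0,0],[1,0.004,-0.0004,0,0],[1,0.003,-0.0003,0,0]]]}}

```text
t: 19.1
tcp_pos: [0.474, 0.0396, 0.1089]
tool_rot: [0.054, 0.999, -0.0, 0.0]
force: [-4.4, 1.5, -0.1]
finger_gap: -0.001
gripper_force: 2.2
```

Emit:
{"api": "move_arm", "payload": {"increments": [[[1,0.003,-0.0003,0,0],[1,0.003,-0.0003,0,0],[1,0.003,-0.0003,0,0],[1,0.002,-0.0002,0,0],[1,0.002,-0.0002,0,0],[1,0.002,-0.0002,0,0],[1,0,0,0,0]]]}}

```text
t: 19.8
tcp_pos: [0.4842, 0.0391, 0.108]
tool_rot: [0.054, 0.999, 0.001, -0.004]
force: [-6.1, 1.5, 0.8]
finger_gap: 0.002
gripper_force: 3.0
```

Emit:
{"api": "move_arm", "payload": {"increments": [[[1,0.002,-0.0002,0,0],[1,0.002,-0.0002,0,0],[1,0.002,-0.0002,0,0],[1,0,0,0,0]]]}}

```text
t: 20.2
tcp_pos: [0.4876, 0.0389, 0.1077]
tool_rot: [0.054, 0.999, 0.001, -0.007]
force: [-9.6, 1.1, 3.1]
finger_gap: 0.002
gripper_force: 4.8
```

Emit:
{"api": "move_arm", "payload": {"increments": [[[1,0.002,-0.0002,0,0],[1,0.002,-0.0002,0,0],[1,0.002,-0.0002,0,0],[1,0,0,0,0]]]}}

```text
t: 20.6
tcp_pos: [0.4876, 0.0391, 0.1069]
tool_rot: [0.054, 0.998, 0.001, -0.013]
force: [-17.4, 2.3, 6.1]
finger_gap: 0.005
gripper_force: 8.7
```

It stopped at the same point as the first (0.4876), so it is home. Back off and check.

Emit:
{"api": "move_arm", "payload": {"increments": [[[1,-0.025,0.002,0,0],[1,-0.03,0.002,0,0],[1,0,0,0.04,0],[1,0,0,0.045,0],[1,0,-0.03,0.045,0],[1,0,-0.04,0,0],[1,0,-0.04,0,0],[1,0,0,0,0]]]}}

```text
t: 21.4
tcp_pos: [0.4472, -0.0713, 0.2367]
tool_rot: [0.057, 0.998, -0.002, 0.003]
force: [0.5, 0.0, -0.7]
finger_gap: -0.003
gripper_force: 0.0
```

Run:
```python
from h import *
s=manip.snapshot("scene");d=manip.snapshot("side");print(manip.sense()["tcp_pos"],manip.sense()["t"])
for c in("scene","side"):
  for l in("roll_a","marker","pliers","caliper"):
    for r in manip.mark_of(l,c)[:7 if l=="roll_a" else 1]:
        if r["xyz"][2]>.03 or l!="roll_a": print(c,l,np.round(r["xyz"],4),round(r["confidence"],2))
a=cv2.resize(s["img"][150:250,280:380],(400,400),interpolation=cv2.INTER_CUBIC)
b=cv2.resize(d["img"][160:260,250:350],(400,400),interpolation=cv2.INTER_CUBIC)
cv2.imwrite("pics/k.png",np.hstack([a,b])[:,:,::-1])
```

```text
[ 0.44536313 -0.06745479  0.23551568] 21.5
scene roll_a [0.5288 0.0339 0.1056] 0.64
scene roll_a [0.5265 0.0391 0.0841] 0.56
scene marker [0.4407 0.1244 0.0023] 0.7
scene pliers [6.190e-01 2.337e-01 2.000e-04] 0.8
scene caliper [ 0.6223 -0.1746 -0.0012] 0.82
side roll_a [0.5275 0.0328 0.1039] 0.61
side roll_a [0.5273 0.0316 0.0813] 0.46
side marker [ 0.4413  0.1267 -0.0016] 0.67
side pliers [ 0.6161  0.2309 -0.0029] 0.76
side caliper [ 0.6259 -0.1725  0.0009] 0.63
```

View pics/k.png

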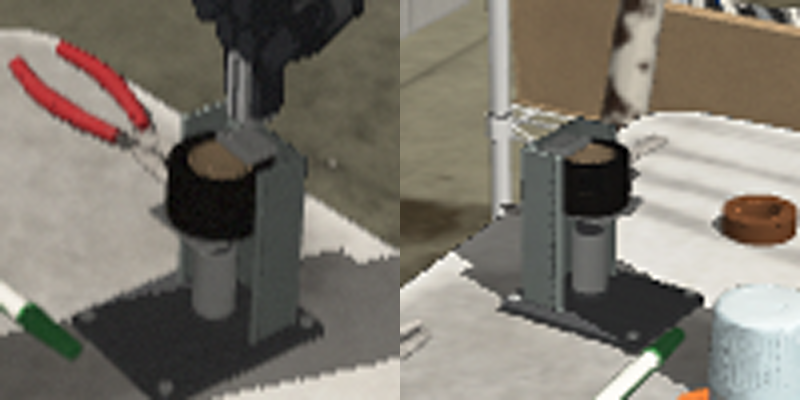

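Both rolls are stacked flush under the lip (crop (215,190) and (595,180)), and the bystanders have not moved. Handing in.

```bash
python3 -c "
from station import manip
print(manip.sign_off())"
```

```text
the job is handed in; nothing more can be done
None
```

Both black rolls are stacked in the dispenser, home against the back wall and held down by the lip; the platform was never pressed to its stop, the marker, pliers and caliper did not move, and the job was handed in at about 21.5 s.

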